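# Put the missing cell in the battery coffee grinder, mesh the bowl and hold it down to run

### The job

Get the small battery coffee grinder running: put the spare battery cell that stands on the desk, nub up as it stands, into the one battery tube of the power unit that is empty, leaving the two cells that are already loaded where they are. Then set the closed grinding bowl on the power unit, turning it until the splines of its drive stem mesh with the drive hub, slide it fully home, and keep it pressed down against the run switch: finish while your gripper is still holding the bowl pressed home, do not let go. Leave the other things on the desk where they are.

Things in the scene. Friction and masses are not known exactly. Their poses are not given: they have to be found in the camera images.
- grinder: Grinder's power unit, fixed upright on the desk at any yaw. Black cylinder 84 mm across to a shoulder at z = 52 mm, then a grey collar 73 mm across to a flat deck at z = 82 mm. Origin: centre of underside, z up. In the deck: the splined drive hub in the middle, and three battery tubes on a circle of radius 26 mm, 120 degrees apart; two hold a cell, one is empty.
- pocket_0 (a point): Centre of the floor of a battery tube, 30 mm below the deck, 52 mm above the desk. Tube: upright, 17 mm inside, open at the deck; a seated cell stands 20 mm above the deck. Any of the three tubes may be the empty one (in pictures: a dark hole with a small coil spring, which is look only).
- pocket_1 (a point): The same for the second tube. Hold a cell by its top 17 mm and let the fingers close along the tangent of the 26 mm circle: so they clear the neighbouring cells.
- pocket_2 (a point): The same for the third tube.
- socket (a point): Drive hub, a steel socket: centre of its mouth, on the grinder's axis in the deck (z = 82 mm). Six inward teeth 4 mm wide, from radius 14 in to 8.5 mm, 18 mm deep, leave six gaps 60 degrees apart; x axis points through the middle of one gap, z up. Starts at any angle; turns only against about 0.15 N m, so it stays still under a light rub.
- run_pin (a joint): Travel (m) of the run switch, a sprung pin 10 mm across under the teeth in the hub: 0 up, stop at 0.006. Its top starts 22 mm below the hub's mouth; the stem pushes it 5 mm down when the bowl is fully home. The spring takes 4 N at first, 9 N at 5 mm, and lifts the bowl when let go: the bowl's weight does not press it.
- bowl: Closed grinding bowl, 107 mm high, about 0.2 kg, upright on the desk on its skirt. Origin: centre of underside (skirt's rim), z up, x axis along one spline of its stem. Hollow black skirt 84 mm across (78 inside, 52 deep), shoulder up to z = 63 mm, steel cylinder 50 mm across to z = 98, black lid 52 mm across. Six slim metal ribs on the skirt's outside mark the splines' directions.
- bowl_grip (a point): On the bowl's axis 82 mm above its underside, mid-height of the plain steel cylinder 50 mm across: the place to grip it, fingertips above z = 64 mm. Fully home on the power unit, the skirt's rim rests on the shoulder (bowl's underside 52 mm above the desk); with splines not meshed it stops at 67 mm.
- stem_tip (a point): Lowest point of the bowl's drive stem, on its axis inside the skirt, 3 mm above the underside. Tapered round nose 12 mm across, 12 mm long; above it six splines 60 degrees apart, 3.2 mm wide with rounded foot, to radius 12.3 mm on a 14 mm core. They enter the hub's gaps when turned to within about 5 degrees.
- spare_cell: Loose spare AA cell standing upright on the desk, nub up: 14.5 mm across, 50 mm high, white sleeve with steel ends, 12 mm across in the lowest 2.5 mm. Origin: centre of its underside.
- cell_a: A cell of the same kind, already seated in a tube. Origin: centre of its underside.
- cell_b: The second cell already seated in a tube. Origin: centre of its underside.
- mug: White mug, 95 mm high, a bystander. Origin under its centre.
- tumbler: Tall lidded tumbler, 87 mm across, 176 mm high, a bystander. Origin under its centre.
- sticky_notes: Pad of sticky notes, 79 x 79 x 22 mm, a bystander. Origin under its centre.
- stapler: Stapler, 162 mm long, 43 mm high, a bystander. Origin under its centre.
- spectacles: Folded spectacles, 138 x 42 x 14 mm, a bystander. Origin under their centre.
- calculator: Pocket calculator, 120 x 74 x 15 mm, a bystander. Origin under its centre.
- pen_steel: Steel pen, 141 mm long, a bystander. Origin under its centre.

How it is judged (in metres and radians):
On the way, in this order (a step that is already met when the one before it is completed fails the run):
1. the spare cell is seated in the empty tube of the power unit (((horizontal distance between spare_cell and pocket_0 below 0.004 m and z of spare_cell in the frame of grinder below 0.0545 m) or (horizontal distance between spare_cell and pocket_1 below 0.004 m and z of spare_cell in the frame of grinder below 0.0545 m) or (horizontal distance between spare_cell and pocket_2 below 0.004 m and z of spare_cell in the frame of grinder below 0.0545 m))), for 0.2 s.
2. the splines of the bowl's stem have meshed and dropped into the drive hub (z of bowl in the frame of grinder below 0.0635 m and horizontal distance between bowl and grinder below 0.004 m), for 0.1 s.
At the end, for the whole second after the job is handed in: all three cells sit on their tubes' floors (4 mm sideways, 2.5 mm in height); the bowl is fully home (within 1.5 mm of the shoulder, 3 mm of the axis, 0.05 rad of upright), the run switch is pressed in over 3.5 mm, and the gripper still holds the bowl (over 2 N) (((horizontal distance between spare_cell and pocket_0 below 0.004 m and z of spare_cell in the frame of grinder below 0.0545 m) or (horizontal distance between spare_cell and pocket_1 below 0.004 m and z of spare_cell in the frame of grinder below 0.0545 m) or (horizontal distance between spare_cell and pocket_2 below 0.004 m and z of spare_cell in the frame of grinder below 0.0545 m)) and ((horizontal distance between cell_a and pocket_0 below 0.004 m and z of cell_a in the frame of grinder below 0.0545 m) or (horizontal distance between cell_a and pocket_1 below 0.004 m and z of cell_a in the frame of grinder below 0.0545 m) or (horizontal distance between cell_a and pocket_2 below 0.004 m and z of cell_a in the frame of grinder below 0.0545 m)) and ((horizontal distance between cell_b and pocket_0 below 0.004 m and z of cell_b in the frame of grinder below 0.0545 m) or (horizontal distance between cell_b and pocket_1 below 0.004 m and z of cell_b in the frame of grinder below 0.0545 m) or (horizontal distance between cell_b and pocket_2 below 0.004 m and z of cell_b in the frame of grinder below 0.0545 m)) and horizontal distance between bowl and grinder below 0.003 m and z of bowl in the frame of grinder below 0.0535 m and angle between bowl's own z axis and vertical below 0.05 rad and value of joint run_pin above 0.0035 m and contact force between the fingers and bowl above 2 N); the arm keeps its last pose, push and grip.
It fails at once if a bystander was pushed from its place (over 40 mm) (distance of any of mug, tumbler, sticky_notes, stapler, spectacles, calculator, pen_steel from where it was at the start of the episode above 0.04 m).
It fails at once if a loaded cell was pulled out of its tube (z of any of cell_a, cell_b in the frame of grinder above 0.065 m).
It also fails if it takes over 54 s, if anything falls off the work surface, if the arm or the gripper's body presses on something with over 40 N, if the wrist force passes 120 N, or if a joint passes its speed limit or range.

### The arm

A 6-joint arm with a two-finger parallel gripper is mounted at the origin on a cart in front of the work surface, level with it; the furniture and walls round the work are solid. World frame = base frame: x ahead of the robot, y to its left, z up, the work surface at z = 0. Lengths are in mm, angles in rad, forces in N, time in s.
With the tool pointing down it reaches from about 300 to 775 mm from the base axis. Payload 14.6 kg.
Tool frame: the origin (TCP) lies at the centre of the arm's flange, where the gripper is bolted on; the fingertips stand 173 mm ahead of it and the grasp point (between the pads) lies 155 mm ahead of it; z points along the fingers, y is the line along which they close (so a half turn about z gives the same grasp; the last joint's range is limited). The gripper opens to 85 mm and grips with 20 to 120 N. Pads are 22 mm wide; open, the fingers measure 114 mm over their backs; the gripper's body (76 mm by 85 mm) begins 54 mm behind the grasp point. The pads swing forward as they close: fully open they stand 13 mm farther back than shut.
Start: joints at [1.108, 0.3, 1.521, -0, 1.321, -0.067], TCP at [212.048, 507.471, 404.681] pointing down, gripper open.
Joint ranges: [-3.03, 3.03], [-0.79, 2.21], [0.23, 2.52], [-1.04, 4.18], [0, 3.07], [-2.55, 2.55]. Speed limits (rad/s): [2.22, 2.22, 2.57, 3.14, 3.14, 3.14].

### API

Orientations are given as a unit quaternion [w, x, y, z].
In Python, from rig import bot, eyes gives the robot as it stands. Calls block until the motion is done:
- bot.move_to(position, orientation): joint-space move of the TCP to a pose.
- bot.servo_line(position, attitude=None, speed=150, until_force=None): straight line of the TCP; attitude=None keeps the orientation; speed is the mean speed in mm/s. With until_force (N) it stops when the force on the tool has changed by that much, and returns True; else False.
- bot.move_joints(angles): joint-space move.
- bot.move_gripper(opening, grip_force=None): finger opening in mm; grip_force is the grip in N (None keeps the last); returns when the fingers have stopped.
- bot.dwell(seconds).
- bot.ik(position, orientation): joint angles nearest the present ones, or None.
- eyes.read_camera(name): name is "scene" or "side" or "wrist"; returns a dict with "image" (384x512x3 uint8, blue, green, red), "depth" (384x512 float32, mm along the optical axis (not along the pixel's ray), 0 where there is no reading), "fovy" (degrees; the focal length in pixels is half the picture's height over the tangent of half this angle, whatever the lens; pixels are square), "cx", "cy" (the principal point, pixels), "eye" and "attitude" of the camera in the world; the wrist camera has in their place "mount" (4x4, takes a point from camera to tool coordinates, whose origin is the TCP and whose axes are the flange's). Camera axes: x right, y down, z forward; pixel columns grow to the right and rows downward; lengths in mm; the calibration is good to about 2 mm. A picture is of the moment at which its call begins: read the wrist's pose just before it.
A pose or a line that the arm cannot do raises bot.MotionError and nothing moves.
- bot.finish_job(): hands the job in; it is judged then, once.
Trained networks look in the newest picture that a camera, given by its name, has taken for a name from the list of things; names that differ only in an ending like _2 or _b are one class to them, and where a whole thing is asked for, a point or a joint stands for the part that bears it (a point fixed in the world has none). Each returns a list of dicts, best first, with "p" (0 to 1); they miss things now and then, are a little off and sometimes report something else, mostly with a low value. They report only what shows in the picture. A call takes as long as a camera call.
- eyes.look_for(camera, target): "pixel" ([row, column] in pixels, amid what is visible of it).
- eyes.trace(camera, target): "pixels" (384x512 bool, what is visible of it) and "pixel" ([row, column] in pixels, amid what is visible of it).
Readings, each from a call of its own:
- bot.read_clock(): time.
- bot.read_joint_positions(): joint angles.
- bot.read_qvel(): joint speeds.
- bot.read_effort(): joint torques, N m.
- bot.read_ee_pos(): TCP position.
- bot.read_tool_rot(): TCP orientation.
- bot.read_ft_force(): force on the tool from outside, world axes, zero at the start.
- bot.read_moment(): the same for the moment, N m.
- bot.read_grip_width(): finger opening in mm.
- bot.read_grip_force(): force on a finger pad.
Only numpy, scipy, OpenCV 4.12 (cv2) and the standard library are available. Lean on these libraries where they do the work, as an engineer would, in place of code of your own. Each camera call takes 0.05 s, during which the arm holds its last target. There are 200 camera calls.

## Working session

There is one attempt and no reset: what is moved stays moved. The work goes in short steps, each a Python script; the robot and the scene stay as the last script left them, time stands still between calls to the robot, and variables do not carry over. Pictures are saved under pics/ and viewed, at most 10 in all, crops included, and the job is handed in when it is done.

```bash
mkdir -p pics; ls
cat > h.py <<'E'
import numpy as np, cv2
from scipy.spatial.transform import Rotation as R
from rig import bot, eyes
def rot(q): return R.from_quat([q[1],q[2],q[3],q[0]]).as_matrix()
def quat(M):
    q=R.from_matrix(M).as_quat(); return [q[3],q[0],q[1],q[2]]
def down(a):
    "tool pointing down, closing axis y at world angle a"
    y=np.array([np.cos(a),np.sin(a),0]); z=np.array([0,0,-1.]); return quat(np.array([np.cross(y,z),y,z]).T)
def cam(name):
    p=np.array(bot.read_ee_pos()); q=bot.read_tool_rot()
    c=eyes.read_camera(name)
    if 'mount' in c:
        T=np.eye(4); T[:3,:3]=rot(q); T[:3,3]=p; T=T@np.array(c['mount'])
        c['Rw'],c['t']=T[:3,:3],T[:3,3]
    else: c['Rw'],c['t']=rot(c['attitude']),np.array(c['eye'])
    c['f']=c['image'].shape[0]/2/np.tan(np.radians(c['fovy'])/2)
    return c
def cloud(c):
    v,u=np.mgrid[:384,:512]; d=c['depth']
    P=np.stack([(u-c['cx'])/c['f']*d,(v-c['cy'])/c['f']*d,d],-1)
    return P@c['Rw'].T+c['t']
def ray(c,uv,z):
    "pixel (u,v) onto plane z"
    d=c['Rw']@np.array([(uv[0]-c['cx'])/c['f'],(uv[1]-c['cy'])/c['f'],1]); return c['t']+d*(z-c['t'][2])/d[2]
def proj(c,p):
    k=(np.asarray(p,float)-c['t'])@c['Rw']; return k[...,:2]/k[...,2:]*c['f']+[c['cx'],c['cy']]
E
python3 - <<'E'
from h import *
ims=[]
for n in ['scene','side','wrist']:
    c=cam(n); cv2.imwrite(f'pics/{n}0.png',c['image']); P=cloud(c); print(n,c['t'].round(),c['fovy'])
    for t in ['grinder','bowl','spare_cell','mug','tumbler','sticky_notes','stapler','spectacles','calculator','pen_steel']:
        for o in eyes.trace(n,t)[:3]:
            if o['p']<.3: continue
            m=o['pixels']&(c['depth']>0); q=P[m]
            if len(q)==0: continue
            print(t,round(o['p'],2),np.round(o['pixel']),'med',np.median(q,0).round(),'lo',np.percentile(q,3,axis=0).round(),'hi',np.percentile(q,97,axis=0).round())
    ims.append(c['image'])
E
```

```text
pics
rig.py
scene [ 297. -607.  660.] 54.172291170912466
grinder 0.84 [193. 254.] med [584.  12.  56.] lo [553.  -5.   7.] hi [625.  60.  84.]
bowl 0.81 [155. 192.] med [516. 224.  59.] lo [482. 206.   1.] hi [559. 269. 109.]
spare_cell 0.68 [264. 270.] med [ 533. -181.   30.] lo [ 528. -184.    1.] hi [ 551. -146.   51.]
mug 0.84 [127. 245.] med [683. 274.  69.] lo [649. 222.  12.] hi [733. 340.  96.]
tumbler 0.64 [200. 348.] med [ 729. -174.  139.] lo [ 707. -195.   16.] hi [ 778. -124.  177.]
sticky_notes 0.71 [216. 191.] med [441.  41.  23.] lo [399.   3.   4.] hi [488.  86.  25.]
stapler 0.94 [177. 286.] med [705.  57.  31.] lo [654.  12.   5.] hi [748. 122.  45.]
spectacles 0.91 [262. 208.] med [ 430. -109.    5.] lo [ 404. -158.    0.] hi [457. -42.  15.]
spectacles 0.51 [195. 248.] med [584.  12.  56.] lo [553.  -5.   6.] hi [625.  61.  84.]
calculator 0.76 [280. 352.] med [ 680. -280.   13.] lo [ 629. -322.    6.] hi [ 740. -236.   17.]
pen_steel 0.48 [220. 296.] med [668. -81.   9.] lo [616. -95.   1.] hi [714. -68.  12.]
side [ 539. -784.  428.] 56.76598901488927
grinder 0
[... 877 characters left out ...]
bler 0.37 [249. 229.] med [ 533. -181.   31.] lo [ 529. -184.    7.] hi [ 539. -176.   50.]
sticky_notes 0.87 [209. 195.] med [444.  37.  22.] lo [396.   2.   2.] hi [488.  89.  24.]
sticky_notes 0.74 [289. 323.] med [ 696. -289.   13.] lo [ 646. -327.    3.] hi [ 743. -235.   16.]
stapler 0.94 [197. 300.] med [713.  45.  35.] lo [640.   9.   4.] hi [748. 130.  45.]
spectacles 0.62 [238. 185.] med [ 429. -108.    4.] lo [ 402. -160.    0.] hi [455. -37.  15.]
spectacles 0.58 [249. 228.] med [ 533. -181.   22.] lo [ 527. -184.   -0.] hi [ 541. -105.   49.]
calculator 0.91 [293. 322.] med [ 696. -290.   13.] lo [ 646. -326.    4.] hi [ 743. -238.   16.]
wrist [144. 536. 374.] 63.08832868111525
```

View pics/scene0.png

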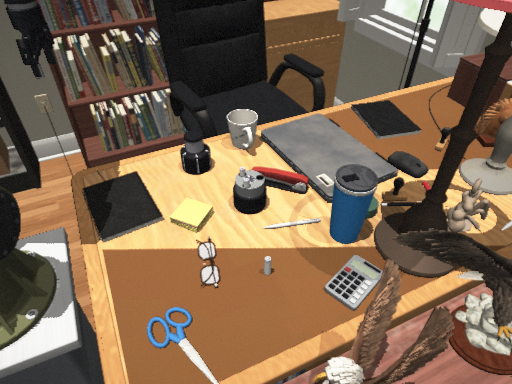

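View pics/side0.png

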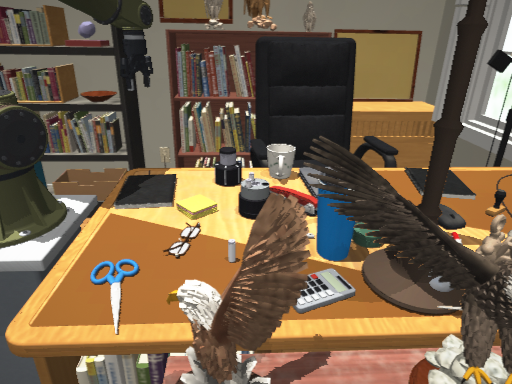

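```bash
cat >> h.py <<'E'
def look(xy,z,a):
    M=np.array(eyes.read_camera('wrist')['mount']); q=down(a); off=rot(q)@M[:3,3]
    bot.move_to([xy[0]-off[0],xy[1]-off[1],z],q)
    return cam('wrist')
E
python3 - <<'E'
from h import *
c=cam('wrist'); print(np.round(c['mount'],3)); Rt=rot(bot.read_tool_rot()); print(Rt.round(2))
out=[]
for n,xy in [('bowl',(519,246)),('grinder',(588,35)),('cell',(533,-176))]:
    best=None; a0=np.arctan2(xy[1],xy[0])
    a=a0+np.pi/2
    # choose yaw with small j6
    for k in (a0,a0+np.pi,a0+np.pi/2,a0-np.pi/2):
        off=rot(down(k))@np.array(c['mount'])[:3,3]
        j=bot.ik([xy[0]-off[0],xy[1]-off[1],330],down(k))
        if j is not None and abs(j[5])<2.4:
            m=np.abs(np.array(j)-bot.read_joint_positions()).max()
            if best is None or m<best[0]: best=(m,k)
    d=look(xy,330,best[1]); print(n,best,np.round(bot.read_joint_positions(),2),d['t'].round(),bot.read_clock())
    cv2.imwrite(f'pics/w_{n}.png',d['image']); np.savez(f'{n}.npz',**{k:d[k] for k in('image','depth','Rw','t','f','cx','cy')})
    out.append(d['image'])
cv2.imwrite('pics/tri.png',np.vstack([np.hstack([out[0][:, 50:450],out[1][:,50:450]])]))
E
```

```text
[[ 1.0000e-03 -9.5600e-01 -2.9500e-01  7.4084e+01]
 [ 1.0000e+00  0.0000e+00  1.0000e-03  4.7100e-01]
 [-0.0000e+00 -2.9500e-01  9.5600e-01  3.0875e+01]
 [ 0.0000e+00  0.0000e+00  0.0000e+00  1.0000e+00]]
[[-0.92  0.39 -0.  ]
 [ 0.39  0.92 -0.  ]
 [ 0.   -0.   -1.  ]]
bowl (np.float64(0.8574996185056125), np.float64(0.44262267017660195)) [ 0.25  0.43  1.52  0.    1.19 -0.19] [519. 248. 299.] 3.5417
grinder (np.float64(0.3801299392357811), np.float64(0.059453659308656884)) [-0.13  0.46  1.48  0.    1.2  -0.19] [588.  37. 299.] 4.5333
cell (np.float64(0.3889550465659442), np.float64(-0.31893366043879784)) [-0.51  0.4   1.56  0.    1.18 -0.2 ] [ 534. -174.  299.] 5.525
```

View pics/tri.png

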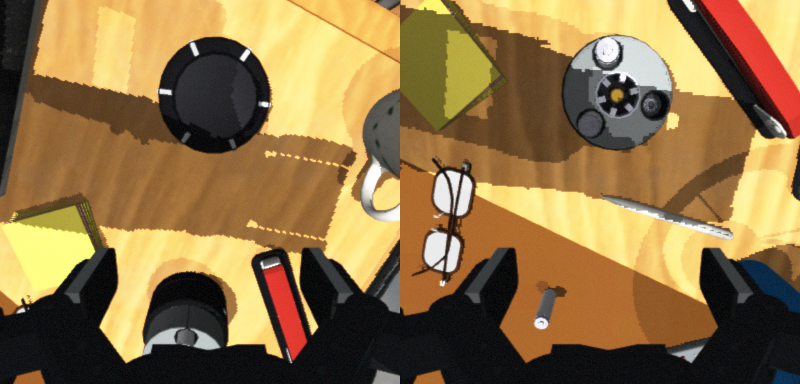

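View pics/w_cell.png

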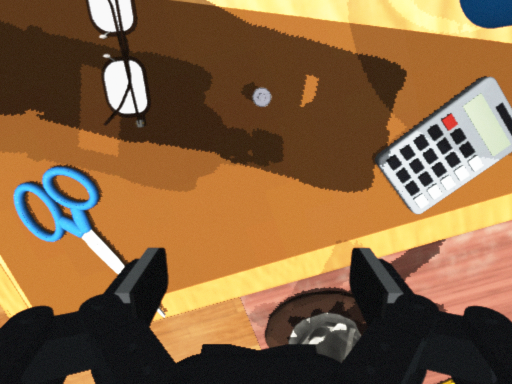

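```bash
cat >> h.py <<'E'
def load(n): d=dict(np.load(n+'.npz')); return {k:(v if v.ndim else float(v)) for k,v in d.items()}
def save(n,d): np.savez(f'{n}.npz',**{k:d[k] for k in('image','depth','Rw','t','f','cx','cy')})
def ortho(c,xy,z,half=50,s=4):
    n=2*half*s; i,j=np.mgrid[:n,:n]   # row i: y down from +half, col j: x
    p=np.stack([xy[0]-half+j/s,xy[1]+half-i/s,np.full(i.shape,z)],-1)
    m=proj(c,p).astype(np.float32); return cv2.remap(c['image'],m[...,0],m[...,1],cv2.INTER_CUBIC)
def circ(p):
    A=np.c_[2*p,np.ones(len(p))]; s=np.linalg.lstsq(A,(p**2).sum(1),rcond=None)[0]; return s[:2],np.sqrt(s[2]+s[:2]@s[:2])
def edgefit(c,xy,z,r,thr=None):
    "fit circle to the outer rim of the depth points near plane z within r"
    P=cloud(c).reshape(-1,3); q=P[(abs(P[:,2]-z)<4)&(np.hypot(*(P[:,:2]-xy).T)<r+12)]
    m=q[:,:2].mean(0)
    for _ in range(3):
        a=np.round(np.arctan2(*(q[:,:2]-m).T[::-1])*36/np.pi); d=np.hypot(*(q[:,:2]-m).T)
        e=np.array([q[a==k][d[a==k].argmax(),:2] for k in np.unique(a)]); m,R_=circ(e)
    return m,R_,np.median(q[:,2])
E
python3 - <<'E'
from h import *
g=load('grinder');b=load('bowl');c=load('cell')
print('deck',edgefit(g,(588,35),82,36.5)); print('lid',edgefit(b,(519,246),107,26)); print('cell',edgefit(c,(533,-176),50,7))
P=cloud(g).reshape(-1,3); q=P[(np.hypot(*(P[:,:2]-[588,36]).T)<40)&(P[:,2]>96)]
L=cv2.kmeans(q[:,:2].astype(np.float32),2,None,(3,20,.1),5,cv2.KMEANS_PP_CENTERS); print(len(q),L[2],L[1].mean(), q[:,2].max())
q=P[(np.hypot(*(P[:,:2]-[588,36]).T)<35)&(P[:,2]<72)&(P[:,2]>45)]; print('holes',len(q)); 
L=cv2.kmeans(q[:,:2].astype(np.float32),2,None,(3,20,.1),5,cv2.KMEANS_PP_CENTERS); print(L[2],[ (L[1]==i).sum() for i in(0,1)])
cv2.imwrite('pics/o.png',np.hstack([ortho(g,(588,36),82),ortho(b,(519,246),60)]))
# move 90deg-turned view of grinder
k=np.arctan2(36,588)+np.pi/2
for kk in (k,k-np.pi):
    off=rot(down(kk))@np.array(eyes.read_camera('wrist')['mount'])[:3,3]; j=bot.ik([588-off[0],36-off[1],330],down(kk)); print(kk,None if j is None else np.round(j,2))
E
```

```text
deck (array([594.06711996,  37.87115808]), np.float64(36.08124706251882), np.float64(81.61829790724859))
lid (array([523.27034542, 248.42790759]), np.float64(25.816500651159203), np.float64(106.631902318692))
cell (array([ 535.96246877, -175.69567551]), np.float64(6.371841259128977), np.float64(48.458300512218685))
1705 [[584.21246   30.410145]
 [585.8317    62.016994]] 0.29501466275659827 299.1699781154136
holes 1356
[[586.29706   37.880478]
 [608.10474   35.61956 ]] [np.int64(753), np.int64(603)]
1.6319444894441977 [ 0.    0.62  1.24 -0.    1.28 -1.63]
-1.5096481641455954 [-0.01  0.3   1.71 -0.    1.14  1.5 ]
```

View pics/o.png

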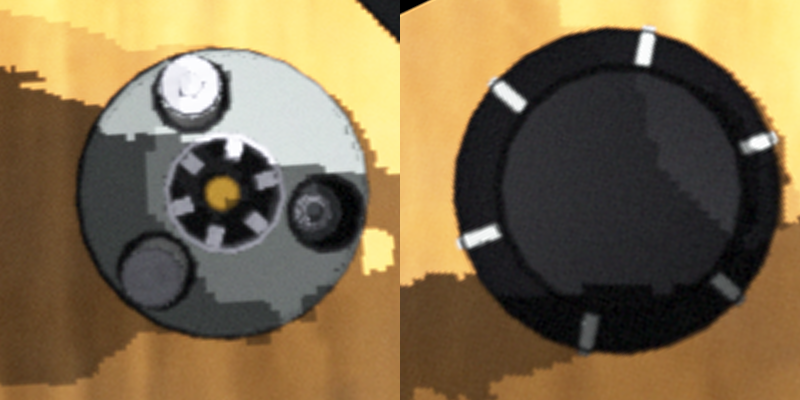

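```bash
cat >> h.py <<'E'
def hub(c,xy,z=82):
    "teeth angle mod 60 from polar brightness at r 9.5..12.5"
    o=cv2.cvtColor(ortho(c,xy,z,20,10),cv2.COLOR_BGR2GRAY).astype(float)
    a=np.radians(np.arange(0,360,.5)); S=0
    for r in np.arange(9.5,12.6,.5):
        S=S+cv2.remap(o.astype(np.float32),(200+10*r*np.cos(a))[None].astype(np.float32),(200-10*r*np.sin(a))[None].astype(np.float32),1)[0]
    S=np.log(S); th=[]
    S=S.reshape(6,120)
    S=(S-S.min(1,keepdims=True))/(np.ptp(S,axis=1)[:,None])
    return np.degrees(np.angle((S.sum(0)*np.exp(1j*6*a[:120])).sum()))/6%60, np.degrees(np.angle((S*np.exp(1j*6*a[:120])).sum(1)))/6%60
E
python3 - <<'E'
from h import *
for i,kk in enumerate((-1.5096,1.6319)):
    d=look((593,38),330,kk); save(f'g{i}',d)
    m,r,z=edgefit(d,(593,38),82,36.5); print(d['t'].round(1),m,r,z,bot.read_clock(), hub(d,m))
g=load('grinder'); m,r,z=edgefit(g,(593,38),82,36.5); print(m,r,z,hub(g,m))
cv2.imwrite('pics/o2.png',np.hstack([ortho(load('g0'),(594,38),82),ortho(load('g1'),(594,38),82)]))
E
```

```text
[593.8  38.9 299.2] [594.0042749   37.76786427] 36.10713460965626 81.64874246165466 7.2333 (np.float64(17.76459619875932), array([18.29083444, 15.85469601, 18.52482472, 17.28362036, 17.69244719,
       18.71653978]))
[595.2  38.1 299.2] [594.06456657  38.06629502] 36.07773355671019 81.62600186083904 9.975 (np.float64(18.106968016884714), array([17.13103091, 17.59103723, 21.20664676, 19.03425981, 17.49801683,
       16.53152412]))
[594.06711996  37.87115808] 36.08124706251882 81.61829790724859 (np.float64(17.558779540254548), array([17.63871994, 17.33958316, 18.53481277, 17.30322495, 16.97425163,
       17.65304255]))
```

View pics/o2.png

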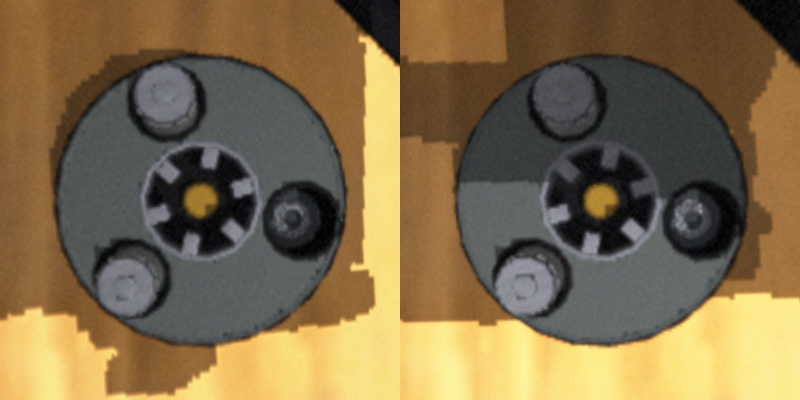

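```bash
cat > cfg.py <<'E'
from h import *
G=np.array([594.03,37.9]); PA=np.radians(-11.3); POC=G+26*np.array([np.cos(PA),np.sin(PA)]); CELL=np.array([535.96,-175.7]); QC=down(PA+np.pi/2)
E
python3 - <<'E'
from cfg import *
bot.move_gripper(45,30)
print(POC, bot.ik([*POC,259],QC), bot.ik([*CELL,207],QC))
bot.move_to([*CELL,255],QC); bot.servo_line([*CELL,208])
bot.move_gripper(5,30); print(bot.read_grip_width(),bot.read_grip_force(),bot.read_clock())
bot.servo_line([*CELL,330],speed=200)
bot.move_to([*POC,330],QC); print(bot.read_grip_width(),bot.read_clock())
d=cam('wrist'); cv2.imwrite('pics/held.png',d['image']); save('held',d)
E
```

```text
[619.52598112  32.80540025] [-6.12603695e-03  6.00916399e-01  1.44397498e+00 -4.44089210e-16
  1.09670128e+00 -1.37970016e+00] [-3.81719486e-01  5.68767834e-01  1.64252336e+00 -4.44089210e-16
  9.30301457e-01 -1.75529361e+00]
13.049149748968166 29.391345977783203 12.3417
12.77806120871631 14.0
```

View pics/held.png

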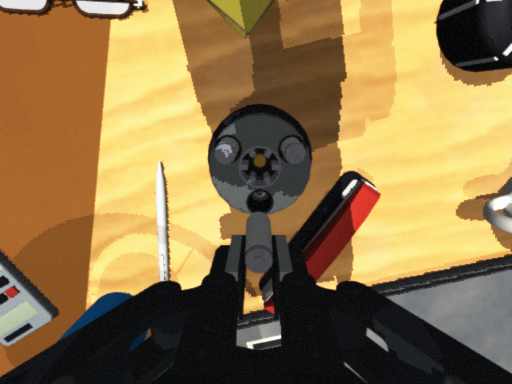

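Run:
```python
from cfg import *
d=load('held')
for z in (172,122): print(z,proj(d,np.array([*POC,z])))
print(proj(d,np.array([*G,82.])))
P=cloud(d); 
for v in range(212,275,6):
    r=[u for u in range(235,285) if 100<P[v,u,2]<185 and np.hypot(*(P[v,u,:2]-POC))<14]
    if r: q=P[v,r]; print(v,r[0],r[-1],q.mean(0).round(1), ((q-[*POC,0])[:,:2]@np.array([[-np.sin(PA)],[np.cos(PA)]])).ravel()[[0,-1]].round(1))
```

```text
172 [260.07534828 265.80801358]
122 [259.6362772  223.28227636]
[259.45581241 167.23766857]
212 255 262 [611.6  33.7 123.5] [-2.8  1.4]
218 248 269 [612.6  33.5 130.6] [-6.9  5.6]
224 247 270 [612.7  33.7 139.4] [-7.3  6. ]
230 246 271 [613.   33.4 146.7] [-7.6  6.4]
236 239 280 [611.6  34.3 157.3] [-10.1   9.6]
242 239 282 [611.8  34.6 163.8] [-9.7 10.2]
248 239 282 [612.   34.5 169.6] [-9.3  9.7]
254 238 283 [613.4  34.2 172.5] [-9.4  9.7]
260 236 284 [615.   33.3 174.8] [-10.    9.7]
266 243 273 [620.7  31.7 169.8] [-7.1  5.7]
272 243 274 [622.9  31.2 171.4] [-7.2  5.7]
```

Run:
```python
from cfg import *
f0=np.array(bot.read_ft_force())
bot.servo_line([*POC,292],speed=150)
s=bot.servo_line([*POC,260.5],speed=40,until_force=8)
p=bot.read_ee_pos(); print(s,np.round(p,1),np.round(np.array(bot.read_ft_force())-f0,1),bot.read_grip_width(),bot.read_clock())
```

```text
True [619.6  32.8 261.1] [-0.9  0.6  6.8] 12.55139521720631 15.1917
```

Run:
```python
from cfg import *
s=bot.servo_line([*POC,259.5],speed=30,until_force=12); print(s,np.round(bot.read_ee_pos(),1),np.round(bot.read_ft_force(),1))
bot.move_gripper(32); bot.servo_line([*POC,330],speed=200)
d=cam('wrist'); save('g2',d); P=cloud(d).reshape(-1,3)
import numpy as np
for k in range(3):
    a=PA+k*2*np.pi/3; c=G+26*np.array([np.cos(a),np.sin(a)])
    q=P[(np.hypot(*(P[:,:2]-c).T)<5)]; print(k,np.percentile(q[:,2],[10,50,90,99]).round(1))
    q=P[(np.hypot(*(P[:,:2]-c).T)<11)&(P[:,2]>97)&(P[:,2]<106)]; print(q[:,:2].mean(0)-c,len(q))
bot.move_gripper(85); print(bot.read_clock())
```

```text
False [619.9  32.8 261. ] [-1.6 -0.7 12.1]
0 [ 99.8 100.9 102.1 103. ]
[-2.02790909  0.66492033] 336
1 [ 99.7 100.8 102.1 102.9]
[-0.61000058 -0.08114287] 373
2 [ 99.9 100.8 102.2 103.2]
[-0.44556366  0.56637258] 376
16.8833
```

Run:
```python
from cfg import *
b=load('bowl'); B,r,z=edgefit(b,(523,248),107,26)
P=cloud(b).reshape(-1,3); q=P[(np.abs(np.hypot(*(P[:,:2]-B).T)-37)<4)]; zs=np.median(q[:,2]); print('shoulder z',zs, 'skirt',edgefit(b,B,zs,42)[:2])
for z in (52,58,63):
    o=cv2.cvtColor(ortho(b,B,z,50,8),cv2.COLOR_BGR2GRAY).astype(np.float32); a=np.radians(np.arange(0,360,.5)); S=0
    for rr in np.arange(34,41,.5): S=S+cv2.remap(o,(400+8*rr*np.cos(a))[None].astype(np.float32),(400-8*rr*np.sin(a))[None].astype(np.float32),1)[0]
    S=S.reshape(6,120); S=np.clip(S-np.median(S,1,keepdims=True),0,None); S/=S.max(1,keepdims=True); S[S<.35]=0
    print(z,(np.degrees(np.angle((S*np.exp(6j*a[:120])).sum(1)))/6%60).round(1))
al=np.arctan2(B[1],B[0]); 
bot.move_to([*B,330],down(al)); print(bot.read_clock(),B)
bot.servo_line([*B,238],speed=120); bot.move_gripper(30,50)
print(bot.read_grip_width(),bot.read_grip_force(),np.round(bot.read_ft_force(),1),bot.read_ee_pos(),bot.read_clock())
d=cam('wrist'); cv2.imwrite('pics/bg.png',d['image'])
```

```text
shoulder z 59.38115335982678 skirt (array([523.37491195, 248.44815676]), np.float64(41.379896565408266))
52 [18.7 18.6 18.7 18.5 18.5 18.7]
58 [18.7 18.8 18.8 18.4 18.4 18.7]
63 [18.7 19.  18.9 18.4 18.3 18.5]
18.0833 [523.27034542 248.42790759]
50.28632607477117 50.87800741195679 [-1.4 -1.3  5.7] [523.36013615 248.47527883 238.79420223] 19.425
```

View pics/bg.png

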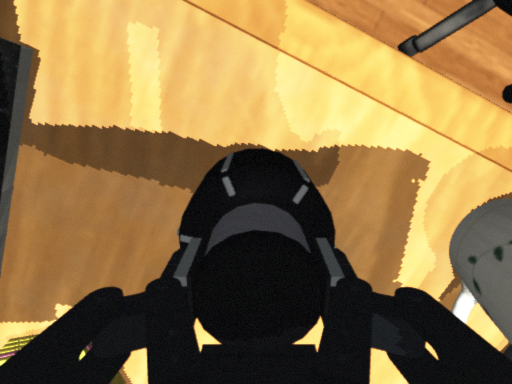

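Run:
```python
from cfg import *
B=np.array([523.3,248.43]); al=np.arctan2(B[1],B[0])
bot.servo_line([*B,356],speed=150)
print(np.round(bot.read_ft_force(),1),bot.read_ee_pos()[2])
q=down(al+np.radians(47.7-18.65))
bot.move_to([*G,356],q)
bot.servo_line([*G,313],speed=100)
p=np.array(bot.read_ee_pos()); print(p,np.round(bot.read_ft_force(),1),bot.read_grip_width())
s=bot.servo_line([*G,291],speed=25,until_force=8)
p=np.array(bot.read_ee_pos()); print(s,p,'bowl z',p[2]-238.8,np.round(bot.read_ft_force(),1),bot.read_clock())
```

```text
[ 0.7  0.1 -1.9] 354.8824715691679
[594.12088253  38.28091738 313.34854277] [-0.2 -0.  -0.8] 50.43760193909087
False [594.15889068  37.80806417 291.65539798] bowl z 52.85539798340665 [-0.9 -0.9  5.3] 22.9167
```

Run:
```python
from cfg import *
s=bot.servo_line([*G,284],speed=20,until_force=18); bot.dwell(.5)
p=np.array(bot.read_ee_pos()); print(s,p,'bowl z',p[2]-238.8,np.round(bot.read_ft_force(),1),bot.read_grip_force(),bot.read_grip_width(),bot.read_clock())
for n in('scene','side'):
    d=cam(n); P=cloud(d).reshape(-1,3); cv2.imwrite(f'pics/{n}9.png',d['image'][130:250,180:330].repeat(4,0).repeat(4,1))
    q=P[(np.hypot(*(P[:,:2]-G).T)<46)]; q=q[q[:,1]<G[1]-30]; print(n,np.histogram(q[:,2],np.arange(40,125,5)))
```

```text
True [594.33229697  37.58333034 291.04193836] bowl z 52.24193835787122 [-0.7 -1.2  7.2] 52.264403672888875 51.06481396028753 23.65
scene (array([34, 30, 33, 28, 38, 34, 38, 36, 35, 36, 44, 38, 35, 43, 79, 11]), array([ 40,  45,  50,  55,  60,  65,  70,  75,  80,  85,  90,  95, 100,
       105, 110, 115, 120]))
side (array([42, 38, 42, 41, 45, 46, 43, 48, 43, 45, 51, 42, 48, 50, 61,  2]), array([ 40,  45,  50,  55,  60,  65,  70,  75,  80,  85,  90,  95, 100,
       105, 110, 115, 120]))
```

View pics/side9.png

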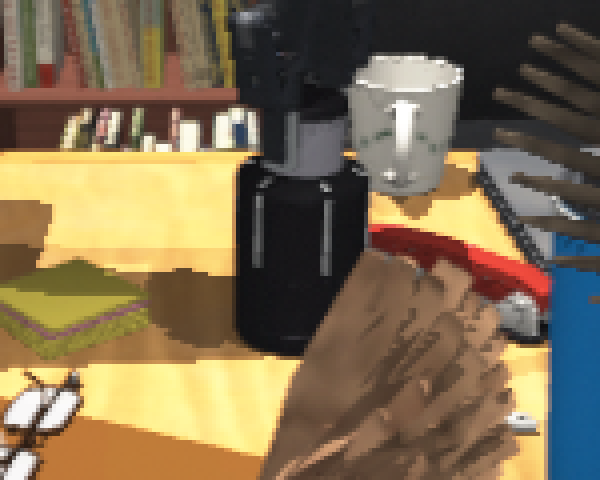

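Run:
```python
from cfg import *
for z in (290,289.3,288.6):
    bot.servo_line([*G,z],speed=10); bot.dwell(.3)
    p=np.array(bot.read_ee_pos()); F=np.array(bot.read_ft_force()); print(z,p.round(2),F.round(1),bot.read_grip_force(),bot.read_clock())
    if F[2]>14: break
d=cam('side'); P=cloud(d).reshape(-1,3); q=P[(np.hypot(*(P[:,:2]-G).T)<46)]; q=q[(q[:,2]>105)&(q[:,2]<122)&(q[:,1]<G[1]-27)&(np.abs(q[:,0]-G[0])<15)]; print(np.percentile(q[:,2],[50,90,97]))
```

```text
290 [594.21  37.75 291.  ] [-2.  -2.3  7.4] 52.329736752435565 24.3
289.3 [594.27  37.69 290.95] [-3.7 -2.9 13.4] 52.397184390574694 24.85
288.6 [594.3   37.59 290.89] [-6.6 -3.2 19.5] 52.50878820195794 25.4
[111.72851935 114.78148282 115.25716217]
```

```bash
python3 -c "
from rig import bot
bot.dwell(.3); print(bot.read_ft_force(),bot.read_grip_force()); print(bot.finish_job())"
```

```text
[-6.49024236 -3.57377005 18.63585716] 52.502951100468636
the job is handed in; nothing more can be done
None
```

I handed the job in at about 26 s on the robot's clock, with the spare cell seated in the empty tube and the bowl meshed, pressed hard against the shoulder with about 19 N and still gripped at about 52 N; the judge's verdict was not returned.

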